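# Unplug the blow nozzle from the bench air coupling

### The arm

A 6-joint arm with a two-finger parallel gripper is mounted at the origin on the work surface. World frame = base frame: x ahead of the robot, y to its left, z up, the work surface at z = 0. Lengths are in m, angles in rad, forces in N, time in s.
With the tool pointing down it reaches from about 0.375 to 0.825 m from the base axis. Payload 5.5 kg.
Tool frame: the origin (TCP) lies at the very end of the fingers, on their centre line; the grasp point (between the pads) lies 19 mm behind it; z points along the fingers, y is the line along which they close (so a half turn about z gives the same grasp; the last joint's range is limited). The gripper opens to 85 mm and grips with 20 to 120 N. Pads are 22 mm wide; open, the fingers measure 114 mm over their backs; the gripper's body (76 mm by 85 mm) begins 54 mm behind the grasp point. The pads swing forward as they close: fully open they stand 13 mm farther back than shut.
Start: joints at [1.23, 0.314, -0.047, 1.21, 0, 1.571], TCP at [0.201, 0.565, 0.231] pointing down, gripper open.
Joint ranges: [-2.67, 2.67], [-0.69, 1.73], [-1.03, 1.25], [-2.08, 2.16], [-1.42, 1.45], [-3.14, 3.14]. Speed limits (rad/s): [2.39, 2.39, 3.01, 3.14, 3.14, 3.14].

### API

Orientations are given as a 3x3 rotation matrix whose columns are the frame's x, y, z axes.
In Python, from cell import status, viewer, arm gives the robot as it stands.
- The arm moves only by the tool arm_command, never from a script. Its argument "deltas" is a list of rows, each a list of 2 entries, a list of its own where there are three numbers: the shift along the tool's x, y, z in units of 2.5 cm (1.0 is 2.5 cm), then the turn about the tool's z in units of 10 degrees (1.0 is 10 degrees). A call has 1 to 8 rows; each row shifts and turns the commanded pose from where the row before left it, along the tool's axes as they then stand; what a row does not reach is not made up. A row lasts 1/8 s, in which the tool goes at most 62.5 mm and 10.7 degrees, less where a joint would pass 70% of its speed; a pose out of reach is approached as far as the arm can. A call with a number of a shift or a turn outside -1 to 1 is refused whole. A call with a gripper value outside its range is refused whole. "fingers" is the opening, from -1 (shut) to 1 (fully open), so that 0 is half open, set as the call begins (left out, the last holds). The fingers move at their own pace and stop on an object; "squeeze" is the grip in N (left out, the last holds). Time passes only in rows, so rows that do not move let the fingers close. It gives the time, the measured TCP pose, the force, the opening and the grip force at its end, in the units of the state.
- status.get_state(): the state, without advancing time (a new reading comes with each control period).
- viewer.capture(name): name is "scene" or "top"; returns (picture, depth): 384x512x3 uint8, red, green, blue; 384x512 float32, m along the optical axis (not along the pixel's ray), 0 where there is no reading.
- viewer.camera_model(name): a dict with "vfov" (degrees; the focal length in pixels is half the picture's height over the tangent of half this angle, whatever the lens; pixels are square), "cx", "cy" (the principal point, pixels), "xyz" and "rotation" of the camera in the world. Camera axes: x right, y up, looking along -z (the intrinsics and any distortion apply to the point x, -y, -z); pixel columns grow to the right and rows downward; lengths in m; the calibration is good to about 2 mm. A picture is of the moment at which its call begins. camera_model takes no time and is no camera call.
- arm.hand_in(): hands the job in; it is judged then, once.
The state is a dict: "time_s": time; "joints": joint angles; "joint_vel": joint speeds; "tau": joint torques, N m; "ee_pos": TCP position; "eef_rot": TCP orientation; "ft_force": force on the tool from outside, world axes, zero at the start; "torque": the same for the moment, N m; "gripper_width": finger opening in m; "grasp_force": force on a finger pad.
Only numpy, scipy, OpenCV 4.12 (cv2) and the standard library are available. Lean on these libraries where they do the work, as an engineer would, in place of code of your own. Each camera call takes 0.05 s, during which the arm holds its last target. There are 200 camera calls.

### The job

Unplug the blow nozzle with the brass grip from the bench air coupling: press the black ring gently down until the sprung sleeve has drawn back far enough to unlock the nozzle and it pops up a little, then draw the nozzle out so that the sleeve snaps fully forward again. Stand it upright, fully home, in the free end hole of the wooden rack. Never yank a locked nozzle, use no more than gentle force (under 20 N), and do not disturb the nozzles in the rack or the other things on the bench.

Things in the scene. Friction and masses are not known exactly. Their poses are not given: they have to be found in the camera images.
- coupling: Air outlet fixed to the bench: grey foot 64 x 64 x 30 mm, upright brass coupling on its centre, body 30 mm wide. Origin on the bench under its axis, z up. Round the body slides a 41 mm steel sleeve; clamped on the sleeve's top end is a flat black press ring (48 mm wide, 20 mm hole, 8 mm thick), the coupling's highest part. It is pushed down beside the nozzle, which stands up through its hole.
- coupling_mouth (a point): Centre of the brass body's mouth (17 mm bore), on the axis, 72 mm above the bench. The ring lies above it, clamped at another height each time: its top face is anywhere from 82 to 98 mm above the bench with the sleeve forward. That is not measured: find it by touch.
- sleeve (a joint): Sleeve: 0 m = forward (up), grows as the ring is pressed down. Spring: 3.5 N to start, plus 1.3 N per mm. At about 5.8 mm (11 N) the locking balls free the nozzle; hard stop at 0.009 m (15 N); 13 N is a good push. The nozzle then pops up about 7 mm and keeps the sleeve held back about 5.7 mm when the ring is let go; when the nozzle is drawn out, the sleeve snaps forward by itself.
- nozzle: Blow nozzle, round, loose, about 90 g, 84 mm tall, origin at its lower (plug) end, z up along it. Plug end rounded, 15 mm thick; groove 8 mm thick at z = 16 to 25; stem 14.8 mm thick to z = 56; ribbed brass grip 18 mm thick from 56 to 76; cone to 84. Starts locked upright in the coupling, origin 44 mm above the bench (51 when popped up). Drawn straight up it drags with 2 to 5 N.
- rack: Wooden rack fixed to the bench, 60 x 140 x 40 mm, origin under its centre, z up; three holes in a row along its y axis at y = -45, 0 (both taken) and +45 mm (free). Holes 17.5 mm wide with a 2 mm chamfer, 30 mm deep, flat floor: a nozzle fully home has its origin 10 mm above the bench.
- rack_hole2 (a point): Centre of the mouth of the free hole, 40 mm above the bench, at y = +45 mm of the rack.
- outlet2: A second, similar air outlet fixed to the bench, closed with a red plug (28 mm wide, top 102 mm above the bench); not needed. Origin on the bench under its centre.
- blue_nozzle: Nozzle with a blue grip, same size, parked loose in the rack's middle hole; stays there.
- green_nozzle: Nozzle with a green grip, same size, parked loose in the rack's hole at y = -45 mm; stays there.
- collets: Round green collet holder fixed to the bench, 90 mm wide, 67 mm high, origin under its centre; not needed.
- jar: Small amber glass jar with white lid, 52 mm wide, 50 mm high, loose; stays.
- dish: Small green glass dish, 74 mm wide, 22 mm high, loose; stays.
- screwdriver: Screwdriver with red handle, 140 mm long, lying loose; stays.
- brush: Brush with dark handle, 170 mm long, lying loose; stays.
There are look-alikes about, which are no part of the job. Leave any blue or green look-alike of the rack alone.

How it is judged:
On the way, in this order (a step that is already met when the one before it is completed fails the run):
1. the sleeve is pressed back and the nozzle, unlocked, has popped up, still in the coupling (value of joint sleeve above 0.0045 m and z of nozzle in the frame of coupling between 0.048 and 0.065 m), for 0.1 s.
2. the nozzle is drawn out of the coupling and the sleeve has snapped fully forward (value of joint sleeve below 0.001 m and z of nozzle in the frame of coupling above 0.08 m), for 0.1 s.
At the end, for the whole second after the job is handed in: The brass nozzle stands upright (within 0.15 rad) and fully home in the rack's free end hole: its lower end within 5 mm of the hole's axis and no more than 4 mm above the hole's floor, at rest and let go; the coupling's sleeve is fully forward (within 1 mm) (horizontal distance between nozzle and rack_hole2 below 0.005 m and height (world z) of nozzle below 0.014 m and angle between nozzle's own z axis and vertical below 0.15 rad and linear speed of nozzle below 0.02 m/s and value of joint sleeve below 0.001 m); the robot touches nothing.
It fails at once if the robot presses on the coupling (ring, sleeve or body) with more than 22 N (contact force between any of the fingers, the arm and coupling above 22 N).
It fails at once if the nozzle is yanked or wedged in the coupling with more than 25 N (contact force between nozzle and coupling above 25 N).
It fails at once if the nozzle is pushed on the rack with more than 25 N (contact force between nozzle and rack above 25 N).
It fails at once if another loose thing on the bench is moved by more than 15 mm (distance of any of blue_nozzle, green_nozzle, jar, dish, screwdriver, brush from where it was at the start of the episode above 0.015 m).
It also fails if it takes over 58 s, if anything falls off the work surface, if the arm or the gripper's body presses on something with over 40 N, if the wrist force passes 120 N, or if a joint passes its speed limit or range.

## Working session

There is one attempt and no reset: what is moved stays moved. The work goes in short steps, Python scripts to look and compute and a tool call to move; the robot and the scene stay as the last step left them, time stands still between calls to the robot, and variables do not carry over. Pictures are saved under pics/ and viewed, at most 10 in all, crops included, and the job is handed in when it is done.

Besides the shell and the picture viewer there is one more tool, called after "Request:" as name([rows], argument=value, ...), one row to a line, values as JSON. arm_command: Moves the arm, as the interface text tells. Shifts and turns lie within -1 to 1; 1 stands for 2.5 cm of shift or 10 degrees of turn. Its arguments: {"type":"object","properties":{"deltas":{"type":"array"},"fingers":{"type":"number"},"squeeze":{"type":"number"}},"required":["deltas"]}

```bash
mkdir -p pics; ls; cat > h.py <<'E'
import numpy as np, cv2
from cell import status, viewer, arm
def cap(n,f=None):
    p,d=viewer.capture(n)
    if f: cv2.imwrite('pics/'+f,p[:,:,::-1]); np.savez('pics/'+f+'.npz',p=p,d=d)
    return p,d
E
python3 - <<'E'
from h import *
for n in("scene","top"):
    cap(n,n+'0.png'); print(n,viewer.camera_model(n))
s=status.get_state(); print(s)
E
```

```text
pics
scene {'vfov': 50.71984836886025, 'cx': 256.9233278754767, 'cy': 189.21959621880399, 'xyz': array([ 1.27787105, -0.13477892,  0.61702186]), 'rotation': array([[ 0.11941915, -0.60188802,  0.78960109],
       [ 0.99272808,  0.06023786, -0.10422263],
       [ 0.01516647,  0.79630535,  0.60470469]])}
top {'vfov': 47.79128958981474, 'cx': 247.91158486753582, 'cy': 192.8851679939826, 'xyz': array([ 0.34691422, -0.04805505,  1.10711224]), 'rotation': array([[ 0.05888713,  0.9776732 , -0.20171124],
       [-0.99826309,  0.05802921, -0.01016925],
       [ 0.00176294,  0.20195972,  0.97939224]])}
{'time_s': 0.1, 'joints': array([ 1.22999901e+00,  3.14160154e-01, -4.79594040e-02,  1.21021980e+00,
       -5.72824363e-06,  1.57079507e+00]), 'joint_vel': array([ 1.35973405e-05, -2.07205013e-03,  9.12631612e-04,  3.51533657e-04,
        2.98555086e-04,  1.58890330e-03]), 'tau': array([-8.48506460e-06, -5.40766168e+01,  3.40541697e+01,  1.12283241e-02,
        2.32773596e-05,  1.00222414e-05]), 'ee_pos': array([0.20037133, 0.56500276, 0.23052652]), 'eef_rot': array([[-9.42488894e-01,  3.34237078e-01, -5.10343404e-04],
       [ 3.34237467e-01,  9.42487769e-01, -1.45620801e-03],
       [-5.72629283e-06, -1.54303576e-03, -9.99998810e-01]]), 'ft_force': array([-0.1992034 , -0.78341724,  0.12632571]), 'torque': array([-0.0114517 ,  0.01409095,  0.04476659]), 'grasp_force': 0.0, 'gripper_width': 0.08536486826847062}
```

View pics/scene0.png

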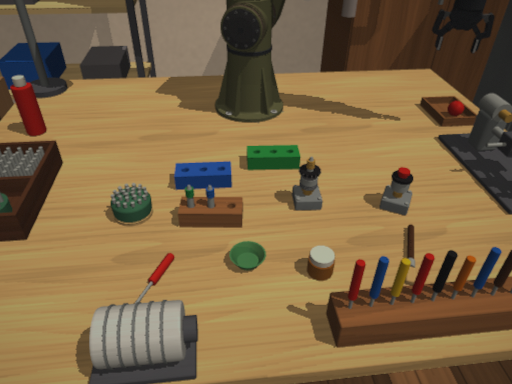

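View pics/top0.png

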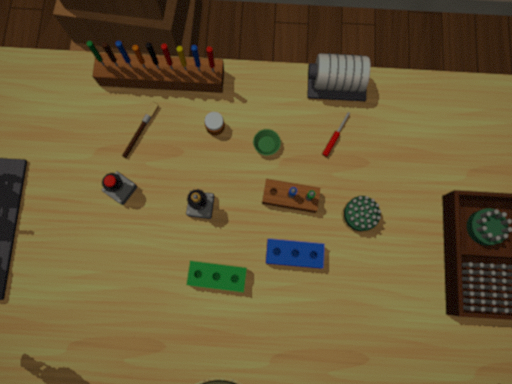

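The scene view shows the wooden rack at (211,211), with green at (190,195), blue at (210,195) and the free hole on the right. The coupling with the brass nozzle is at (308,185). The red-plugged outlet2 at (400,190) and the blue and green racks are look-alikes. In the top view the coupling is at (200,202), the rack at (291,196) and the free hole at (273,191).

```bash
cat >> h.py <<'E'
def cloud(n,d):
    c=viewer.camera_model(n); f=192/np.tan(np.radians(c['vfov']/2))
    v,u=np.mgrid[0:384,0:512]
    P=np.stack([(u-c['cx'])/f*d,-(v-c['cy'])/f*d,-d],-1)
    W=P@c['rotation'].T+c['xyz']; W[d==0]=np.nan
    return W
def ray(n,u,v,z):
    c=viewer.camera_model(n); f=192/np.tan(np.radians(c['vfov']/2))
    r=c['rotation']@np.array([(u-c['cx'])/f,-(v-c['cy'])/f,-1]); return c['xyz']+r*(z-c['xyz'][2])/r[2]
E
python3 - <<'E'
from h import *
L={n:np.load(f'pics/{n}0.png.npz') for n in('scene','top')}
for n,a in L.items():
    W=cloud(n,a['d']); p=a['p'].astype(int)
    u0,u1,v0,v1=dict(scene=(285,330,150,215),top=(180,220,180,222))[n]
    w=W[v0:v1,u0:u1].reshape(-1,3)
    for lo,hi in((.025,.034),(.078,.1),(.105,.135)):
        q=w[(w[:,2]>lo)&(w[:,2]<hi)]
        print(n,lo,len(q),q.min(0),q.max(0),np.median(q,0)) if len(q) else 0
    u0,u1,v0,v1=dict(scene=(172,250,185,235),top=(255,328,172,220))[n]
    w=W[v0:v1,u0:u1].reshape(-1,3)
    q=w[(w[:,2]>.033)&(w[:,2]<.046)]
    print('rack',n,len(q),np.median(q,0),cv2.minAreaRect(q[:,:2].astype(np.float32)*1000))
    t=w[w[:,2]>.07]; print('noz',len(t),t.min(0),t.max(0)) if len(t) else 0
a=L['top']['p'][170:225,175:330]; b=L['scene']['p'][145:240,170:335]
im=np.vstack([cv2.resize(a,(775,275),interpolation=2),cv2.resize(b[:65],(775,305),interpolation=2)])
cv2.imwrite('pics/crop1.png',im[:,:,::-1])
E
```

```text
scene 0.025 396 [0.35166239 0.04877168 0.02502005] [0.57064307 0.11528635 0.03389547] [0.5447755  0.07479579 0.029717  ]
scene 0.078 264 [0.51058512 0.05742076 0.07801211] [0.56190419 0.10612942 0.09971035] [0.54670612 0.07766277 0.09601229]
scene 0.105 85 [0.52803262 0.07330884 0.10521771] [0.54617531 0.0911505  0.13134577] [0.5411846  0.08076635 0.11836555]
rack scene 1103 [ 0.57947808 -0.14256423  0.03970662] ((571.9121704101562, -146.13861083984375), (139.1526641845703, 64.71895599365234), 83.26553344726562)
noz 174 [ 0.55818524 -0.20021193  0.07015014] [ 0.5823435  -0.13762537  0.0954142 ]
top 0.025 271 [0.5019685  0.05147895 0.02512896] [0.56746925 0.11745453 0.03393298] [0.5180362  0.0695958  0.03059761]
top 0.078 240 [0.51035884 0.0606724  0.08643918] [0.56041051 0.10847577 0.09998349] [0.53149388 0.08263117 0.09741251]
top 0.105 61 [0.52524846 0.07571626 0.10542817] [0.54273114 0.09341003 0.13434068] [0.53290959 0.08328099 0.12317762]
rack top 1155 [ 0.56694966 -0.13933523  0.04081483] ((570.8978271484375, -143.97402954101562), (139.49400329589844, 61.126625061035156), 83.61705017089844)
noz 115 [ 0.5563585  -0.1962515   0.07049861] [ 0.57876416 -0.13471385  0.09691903]
```

View pics/crop1.png

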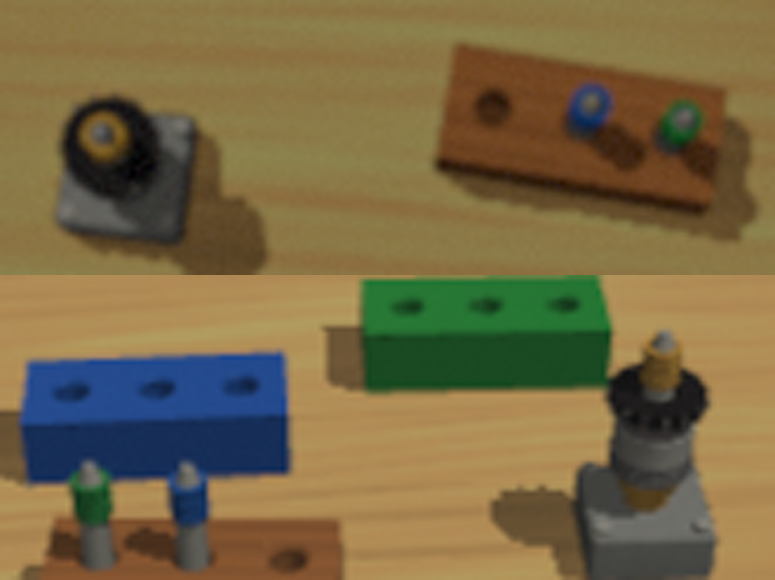

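Request:
arm_command([
  [[0, 0, 0], 1],
  [[0, 0, 0], 1],
  [[0, 0, 0], 1],
  [[0, 0, 0], 1],
  [[0, 0, 0], 1],
  [[0, 0, 0], 1],
  [[0, 0, 0], 1],
  [[0, 0, 0], 0.7],
], fingers=-0.33, squeeze=20)

```text
time_s: 1.1
ee_pos: [0.2004, 0.5651, 0.2308]
eef_rot: [[0.118, 0.993, -0.0], [0.993, -0.118, -0.001], [-0.001, -0.0, -1.0]]
ft_force: [-0.4, 0.2, -0.3]
gripper_width: 0.0287
grasp_force: 0.0
```

```bash
cat >> h.py <<'E'
def togo(x,y):
    s=status.get_state(); R=s['eef_rot']; d=np.array([x,y,s['ee_pos'][2]])-s['ee_pos']
    print('t',s['time_s'],'pos',s['ee_pos'].round(4),'units',(R.T@d/.025).round(3),'yaw y',np.degrees(np.arctan2(R[1,1],R[0,1])).round(2),'F',s['ft_force'].round(2),'w',s['gripper_width'].round(4),'tilt',R[:2,2].round(4))
E
python3 - <<'E'
from h import *
print(ray('top',273.4,191.2,.04), ray('scene',170+290*165/775,145+(557-275)*65/305,.04))
for n in('top','scene'):
    a=np.load(f'pics/{n}0.png.npz'); W=cloud(n,a['d']); p=a['p'].astype(int)
    # brass grip/tip
    m=(W[...,2]>.1)&(abs(W[...,0]-.536)<.03)&(abs(W[...,1]-.083)<.03)
    v,u=np.nonzero(m); k=v.argsort()[:6]
    print(n,'tip',u[k].mean(),v[k].mean(),ray(n,u[k].mean(),v[k].mean(),.125))
    # dark hole
    m=(abs(W[...,0]-.576)<.016)&(abs(W[...,1]+.1)<.016)&(p.sum(2)<110)
    v,u=np.nonzero(m); print('hole',len(u),ray(n,(u.min()+u.max())/2,(v.min()+v.max())/2,.038) if len(u) else 0)
togo(.5355,.083)
E
```

```text
[ 0.57481473 -0.10074909  0.04      ] [ 0.57711183 -0.09840167  0.04      ]
top tip 195.66666666666666 190.33333333333334 [0.54804022 0.08329827 0.125     ]
hole 9 [ 0.57827223 -0.09969498  0.038     ]
scene tip 309.8333333333333 157.66666666666666 [0.53088432 0.08232364 0.125     ]
hole 0 0Traceback (most recent call last):
  File "<stdin>", line 12, in <module>
  File "h.py", line 18, in togo
    print('t',s['time_s'],'pos',s['ee_pos'].round(4),'units',(R.T@d/.025).round(3),'yaw y',np.degrees(np.arctan2(R[1,1],R[0,1])).round(2),'F',s['ft_force'].round(2),'w',s['gripper_width'].round(4),'tilt',R[:2,2].round(4))
                                                                                                                                                                         ^^^^^^^^^^^^^^^^^^^^^^^^
AttributeError: 'float' object has no attribute 'round'
```

Request:
arm_command([
  [[-0.975, 0.866, 0], 0],
  [[-0.975, 0.866, 0], 0],
  [[-0.975, 0.866, 0], 0],
  [[-0.975, 0.866, 0], 0],
  [[-0.975, 0.866, 0], 0],
  [[-0.975, 0.866, 0], 0],
  [[-0.975, 0.866, 0], 0],
  [[-0.975, 0.866, 0], 0],
])

```text
time_s: 2.1
ee_pos: [0.3508, 0.351, 0.231]
eef_rot: [[0.114, 0.994, -0.0], [0.994, -0.114, -0.0], [-0.001, -0.0, -1.0]]
ft_force: [0.7, -0.6, 0.3]
gripper_width: 0.029
grasp_force: 0.0
```

Request:
arm_command([
  [[-0.975, 0.866, 0], 0],
  [[-0.975, 0.866, 0], 0],
  [[-0.975, 0.866, 0], 0],
  [[-0.975, 0.866, 0], 0],
  [[-0.975, 0.866, 0], 0],
  [[-0.975, 0.866, 0], 0],
  [[-0.975, 0.866, 0], 0],
  [[-0.975, 0.866, 0], 0],
])

```text
time_s: 3.1
ee_pos: [0.5006, 0.1376, 0.2309]
eef_rot: [[0.114, 0.994, -0.001], [0.994, -0.114, -0.0], [-0.0, -0.001, -1.0]]
ft_force: [0.1, 0.6, 0.0]
gripper_width: 0.0286
grasp_force: 0.0
```

Request:
arm_command([
  [[-0.975, 0.866, 0], 0],
  [[-0.975, 0.866, 0], 0],
  [[0, 0, 0], 0],
  [[0, 0, 0], 0],
])

```text
time_s: 3.6
ee_pos: [0.5373, 0.0855, 0.2309]
eef_rot: [[0.114, 0.993, -0.001], [0.993, -0.114, 0.0], [0.0, -0.001, -1.0]]
ft_force: [-0.2, 0.8, 0.3]
gripper_width: 0.0289
grasp_force: 0.0
```

```bash
sed -i "s/s\['gripper_width'\].round(4)/s['gripper_width']/" h.py
python3 - <<'E'
from h import *
togo(.5355,.0835)
E
```

```text
t 3.6 pos [0.5373 0.0855 0.2309] units [-0.086 -0.063  0.   ] yaw y -6.54 F [-0.21  0.8   0.32] w 0.02885823067896575 tilt [-0.0012  0.0002]
```

Request:
arm_command([
  [[-0.086, -0.063, 0.6], 0],
  [[0, 0, 0.8], 0],
  [[0, 0, 0.8], 0],
  [[0, 0, 0.8], 0],
  [[0, 0, 0.5], 0],
  [[0, 0, 0.3], 0],
  [[0, 0, 0], 0],
])

```text
time_s: 4.47
ee_pos: [0.5357, 0.0835, 0.1359]
eef_rot: [[0.113, 0.994, -0.001], [0.994, -0.113, -0.0], [-0.0, -0.001, -1.0]]
ft_force: [-0.6, 0.6, 0.7]
gripper_width: 0.0287
grasp_force: 0.0
```

```bash
python3 - <<'E'
from h import *
togo(.5355,.0835)
p,d=cap('scene','s1.png'); cv2.imwrite('pics/c2.png',cv2.resize(p[100:220,260:360,::-1],(500,600),interpolation=2))
E
```

```text
t 4.475 pos [0.5357 0.0835 0.1359] units [ 0.001 -0.008  0.   ] yaw y -6.51 F [-0.55  0.63  0.66] w 0.028715134939297268 tilt [-0.0007 -0.0001]
```

View pics/c2.png

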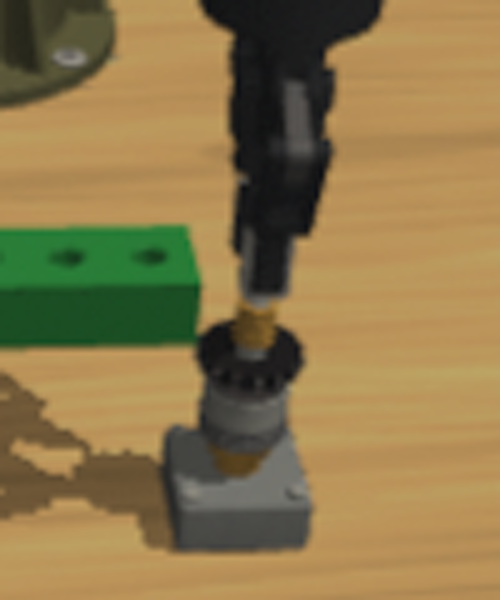

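The front finger sits just above the nozzle tip, centred at about x=268 in the crop against 255 for the grip. I'll check the sideways offset in 3D.

```bash
python3 - <<'E'
from h import *
a=np.load('pics/s1.png.npz'); W=cloud('scene',a['d'])
ok=(abs(W[...,0]-.54)<.06)&(abs(W[...,1]-.083)<.05)
for lo,hi in((.08,.088),(.088,.096),(.105,.112),(.112,.12),(.12,.128),(.138,.146),(.146,.155),(.155,.165)):
    q=W[ok&(W[...,2]>lo)&(W[...,2]<hi)]
    print(lo,len(q),q.min(0).round(4),q.max(0).round(4),np.median(q,0).round(4))
E
```

```text
0.08 28 [0.5172 0.064  0.08  ] [0.5566 0.1    0.0875] [0.5511 0.0779 0.0819]
0.088 78 [0.5142 0.0576 0.0886] [0.5621 0.1062 0.0959] [0.548  0.0765 0.0934]
0.105 22 [0.5313 0.0744 0.1053] [0.5461 0.0916 0.1116] [0.5428 0.0801 0.1093]
0.112 22 [0.5369 0.075  0.1121] [0.5477 0.0904 0.1194] [0.5433 0.0808 0.1164]
0.12 26 [0.533  0.0745 0.1204] [0.5465 0.0909 0.1244] [0.5409 0.0818 0.1226]
0.138 29 [0.5187 0.0689 0.1381] [0.5642 0.091  0.1455] [0.5562 0.0761 0.1415]
0.146 43 [0.5191 0.0689 0.1462] [0.5672 0.0894 0.1549] [0.5605 0.0757 0.15  ]
0.155 54 [0.5135 0.0688 0.1553] [0.5663 0.0907 0.1649] [0.5614 0.0749 0.1608]
```

Request:
arm_command([
  [[0, 0, 0.4], 0],
  [[0, 0, 0.4], 0],
  [[0, 0, 0.3], 0],
  [[0, 0, 0.2], 0],
  [[0, 0, 0], 0],
  [[0, 0, 0], 0],
])

```text
time_s: 5.28
ee_pos: [0.5362, 0.0834, 0.104]
eef_rot: [[0.114, 0.994, 0.0], [0.994, -0.114, 0.0], [0.0, 0.0, -1.0]]
ft_force: [-0.4, 0.4, 1.1]
gripper_width: 0.0286
grasp_force: 0.0
```

Request:
arm_command([
  [[0, 0, 0.04], 0],
  [[0, 0, 0.04], 0],
  [[0, 0, 0.04], 0],
  [[0, 0, 0], 0],
])

```text
time_s: 5.78
ee_pos: [0.5359, 0.0833, 0.1007]
eef_rot: [[0.114, 0.994, -0.0], [0.994, -0.114, -0.0], [-0.0, -0.0, -1.0]]
ft_force: [-0.3, -0.9, -0.5]
gripper_width: 0.0285
grasp_force: 0.0
```

Request:
arm_command([
  [[0, 0, 0.04], 0],
  [[0, 0, 0.04], 0],
  [[0, 0, 0.04], 0],
  [[0, 0, 0], 0],
])

```text
time_s: 6.28
ee_pos: [0.536, 0.0833, 0.0977]
eef_rot: [[0.114, 0.994, -0.0], [0.994, -0.114, -0.0], [-0.0, -0.0, -1.0]]
ft_force: [1.1, 0.8, 0.7]
gripper_width: 0.0289
grasp_force: 0.0
```

Request:
arm_command([
  [[0, 0, 0.04], 0],
  [[0, 0, 0.04], 0],
  [[0, 0, 0], 0],
])

```text
time_s: 6.65
ee_pos: [0.5362, 0.0833, 0.096]
eef_rot: [[0.114, 0.994, 0.0], [0.994, -0.114, 0.0], [0.0, 0.0, -1.0]]
ft_force: [-0.4, -0.3, 3.1]
gripper_width: 0.0284
grasp_force: 1.5
```

Request:
arm_command([
  [[0, 0, 0.04], 0],
  [[0, 0, 0.04], 0],
  [[0, 0, 0], 0],
])

```text
time_s: 7.02
ee_pos: [0.5362, 0.0834, 0.0941]
eef_rot: [[0.114, 0.994, 0.0], [0.994, -0.114, 0.0], [0.0, 0.0, -1.0]]
ft_force: [-0.8, -0.1, 4.7]
gripper_width: 0.0287
grasp_force: 2.6
```

Request:
arm_command([
  [[0, 0, 0.04], 0],
  [[0, 0, 0.04], 0],
  [[0, 0, 0], 0],
])

```text
time_s: 7.4
ee_pos: [0.5362, 0.0834, 0.0922]
eef_rot: [[0.114, 0.994, 0.0], [0.994, -0.114, 0.0], [0.0, 0.0, -1.0]]
ft_force: [-2.0, 0.1, 4.6]
gripper_width: 0.0288
grasp_force: 2.5
```

Request:
arm_command([
  [[0, 0, 0.04], 0],
  [[0, 0, 0.04], 0],
  [[0, 0, 0], 0],
])

```text
time_s: 7.78
ee_pos: [0.5363, 0.0834, 0.0907]
eef_rot: [[0.114, 0.994, 0.001], [0.994, -0.114, 0.0], [0.0, 0.001, -1.0]]
ft_force: [-2.7, -0.4, 10.3]
gripper_width: 0.0286
grasp_force: 5.2
```

Request:
arm_command([
  [[0, 0, 0.04], 0],
  [[0, 0, 0], 0],
])

```text
time_s: 8.02
ee_pos: [0.5363, 0.0834, 0.0898]
eef_rot: [[0.114, 0.994, 0.001], [0.994, -0.114, 0.0], [0.0, 0.001, -1.0]]
ft_force: [-3.9, -0.4, 10.8]
gripper_width: 0.0285
grasp_force: 5.8
```

Request:
arm_command([
  [[0, 0, 0.04], 0],
  [[0, 0, 0], 0],
  [[0, 0, 0], 0],
])

```text
time_s: 8.4
ee_pos: [0.5363, 0.0834, 0.089]
eef_rot: [[0.114, 0.994, 0.001], [0.994, -0.114, 0.0], [0.0, 0.001, -1.0]]
ft_force: [-3.7, -0.5, 13.4]
gripper_width: 0.0286
grasp_force: 6.3
```

Request:
arm_command([
  [[0, 0, 0.03], 0],
  [[0, 0, 0], 0],
  [[0, 0, 0], 0],
])

```text
time_s: 8.78
ee_pos: [0.5363, 0.0834, 0.0883]
eef_rot: [[0.114, 0.994, 0.001], [0.994, -0.114, 0.0], [0.0, 0.001, -1.0]]
ft_force: [-3.5, -0.3, 13.2]
gripper_width: 0.0285
grasp_force: 6.7
```

```bash
python3 - <<'E'
from h import *
togo(.5355,.0835)
p,d=cap('scene','s2.png'); W=cloud('scene',d)
q=W[(abs(W[...,0]-.54)<.06)&(abs(W[...,1]-.083)<.05)]
cv2.imwrite('pics/c3.png',cv2.resize(p[120:220,260:360,::-1],(500,500),interpolation=2))
E
```

```text
t 8.775 pos [0.5363 0.0834 0.0883] units [ 0.001 -0.034 -0.   ] yaw y -6.53 F [-3.46 -0.33 13.22] w 0.02850606851929147 tilt [0.0011 0.0002]
```

View pics/c3.png

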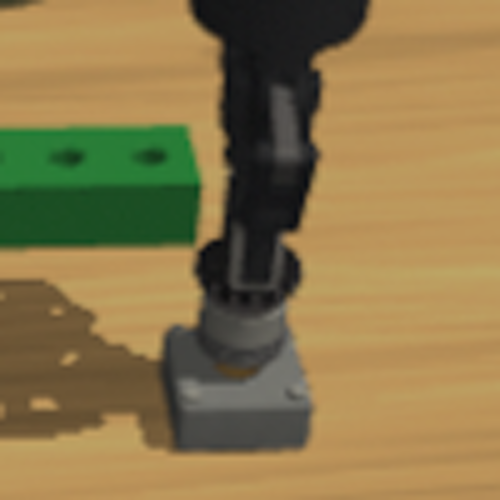

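The fingers are on the ring; the nozzle is hidden behind the front finger at (255,270). The force and the travel (about 7.3 mm) say it is unlocked. I'll raise the fingers and check whether the ring stays down.

Request:
arm_command([
  [[0, 0, -0.1], 0],
  [[0, 0, -0.1], 0],
  [[0, 0, -0.1], 0],
  [[0, -0.03, -0.1], 0],
  [[0, 0, 0], 0],
  [[0, 0, 0], 0],
])

```text
time_s: 9.57
ee_pos: [0.5352, 0.0834, 0.0969]
eef_rot: [[0.114, 0.994, -0.0], [0.994, -0.114, -0.0], [-0.0, -0.0, -1.0]]
ft_force: [-0.6, -0.8, 0.4]
gripper_width: 0.0284
grasp_force: 0.0
```

```bash
python3 - <<'E'
from h import *
togo(.5355,.0835)
W0=cloud('scene',np.load('pics/s1.png.npz')['d'])
p,d=cap('scene','s3.png'); W=cloud('scene',d)
W1=cloud('top',np.load('pics/top0.png.npz')['d'])
pt,dt=cap('top','t3.png');Wt=cloud('top',dt)
for n,w in(('before',W0),('after',W),('topbefore',W1),('topafter',Wt)):
    # ring flanks in y, away from the fingers
    q=w[(abs(w[...,0]-.538)<.018)&(abs(abs(w[...,1]-.083)-.0165)<.0035)&(w[...,2]>.07)&(w[...,2]<.105)]
    print(n,len(q),np.percentile(q[:,2],[25,50,75,95]).round(4) if len(q) else '')
E
```

```text
t 9.575 pos [0.5352 0.0834 0.0969] units [ 0.005  0.012 -0.   ] yaw y -6.53 F [-0.58 -0.82  0.37] w 0.028432729789032947 tilt [-0.0002 -0.0001]
before 94 [0.0802 0.0958 0.0972 0.0981]
after 73 [0.0851 0.0908 0.0922 0.0932]
topbefore 78 [0.0962 0.0973 0.0982 0.1002]
topafter 33 [0.091  0.0924 0.0934 0.0953]
```

The ring stayed about 5 mm down after I let go, so the nozzle has popped up. Now I'll grip it.

Request:
arm_command([
  [[0, 0, -0.08], 0],
  [[0, 0, 0], 0],
  [[0, 0, 0], 0],
  [[0, 0, 0], 0],
  [[0, 0, 0], 0],
], fingers=-1, squeeze=30)

```text
time_s: 10.3
ee_pos: [0.5351, 0.0834, 0.099]
eef_rot: [[0.114, 0.994, -0.0], [0.994, -0.114, -0.0], [-0.0, -0.0, -1.0]]
ft_force: [-1.0, -0.0, -0.2]
gripper_width: 0.0168
grasp_force: 29.4
```

Request:
arm_command([
  [[0, 0, -0.08], 0],
  [[0, 0, -0.08], 0],
  [[0, 0, -0.08], 0],
])

```text
time_s: 10.68
ee_pos: [0.5353, 0.0834, 0.1051]
eef_rot: [[0.114, 0.994, -0.0], [0.994, -0.114, -0.0], [-0.0, -0.0, -1.0]]
ft_force: [0.4, 0.0, -1.8]
gripper_width: 0.0171
grasp_force: 29.3
```

Request:
arm_command([
  [[0, 0, -0.1], 0],
  [[0, 0, -0.1], 0],
  [[0, 0, -0.15], 0],
  [[0, 0, -0.2], 0],
  [[0, 0, -0.3], 0],
  [[0, 0, -0.5], 0],
  [[0, 0, -0.5], 0],
  [[0, 0, 0], 0],
])

```text
time_s: 11.68
ee_pos: [0.5364, 0.0836, 0.1529]
eef_rot: [[0.114, 0.994, 0.003], [0.994, -0.114, 0.0], [0.001, 0.003, -1.0]]
ft_force: [0.4, 0.4, -0.6]
gripper_width: 0.0171
grasp_force: 29.5
```

Request:
arm_command([
  [[0, 0, -0.5], 0],
  [[0, 0, 0], 0],
  [[0, 0, 0], 0],
])

```text
time_s: 12.05
ee_pos: [0.5352, 0.0834, 0.1637]
eef_rot: [[0.114, 0.994, -0.0], [0.994, -0.114, -0.0], [-0.0, -0.0, -1.0]]
ft_force: [-0.6, -0.2, -1.0]
gripper_width: 0.0168
grasp_force: 29.4
```

```bash
python3 - <<'E'
from h import *
togo(.5765,-.0998)
p,d=cap('scene','s4.png'); W=cloud('scene',d)
q=W[(abs(W[...,0]-.538)<.018)&(abs(abs(W[...,1]-.083)-.0165)<.0035)&(W[...,2]>.07)&(W[...,2]<.105)]
print(np.percentile(q[:,2],[25,50,75,95]).round(4))
x,y,_=status.get_state()['ee_pos']
for lo in np.arange(.1,.16,.006):
    q=W[(abs(W[...,0]-x)<.02)&(abs(W[...,1]-y)<.03)&(W[...,2]>lo)&(W[...,2]<lo+.006)]
    if len(q): print(lo.round(3),len(q),q.min(0).round(4),q.max(0).round(4))
cv2.imwrite('pics/c4.png',cv2.resize(p[100:220,260:360,::-1],(500,600),interpolation=2))
E
```

```text
t 12.05 pos [0.5352 0.0834 0.1637] units [-7.093  2.473  0.   ] yaw y -6.53 F [-0.59 -0.17 -1.04] w 0.016827245931766807 tilt [-0.0001 -0.    ]
[0.0794 0.0956 0.0969 0.0976]
0.118 11 [0.5369 0.0772 0.1183] [0.543  0.0885 0.1239]
0.124 13 [0.5345 0.0758 0.1246] [0.5442 0.0874 0.1295]
0.13 14 [0.5366 0.0773 0.1302] [0.5418 0.0871 0.1354]
0.136 4 [0.5388 0.0786 0.1373] [0.5419 0.0834 0.1418]
0.142 18 [0.5329 0.0747 0.142 ] [0.5439 0.087  0.1477]
0.148 15 [0.5373 0.0758 0.1483] [0.5444 0.0897 0.1537]
0.154 10 [0.5376 0.0761 0.1548] [0.5432 0.0891 0.1575]
```

View pics/c4.png

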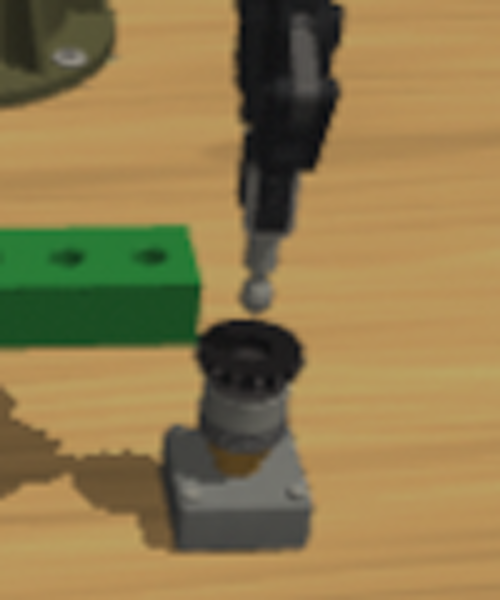

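The nozzle is out, with its plug end at (257,295) in the crop, hanging upright. The ring at (250,345) is back fully forward. Next, on to the rack hole.

Request:
arm_command([
  [[-0.5, 0.2, 0], 0],
  [[-0.9, 0.32, 0], 0],
  [[-1, 0.35, 0], 0],
  [[-1, 0.35, 0], 0],
  [[-1, 0.35, 0], 0],
  [[-1, 0.35, 0], 0],
  [[-1, 0.34, 0], 0],
  [[-0.5, 0.2, 0], 0],
])

```text
time_s: 13.1
ee_pos: [0.5768, -0.0968, 0.1634]
eef_rot: [[0.115, 0.993, -0.0], [0.993, -0.115, -0.0], [-0.0, -0.0, -1.0]]
ft_force: [0.5, 0.1, 0.1]
gripper_width: 0.0173
grasp_force: 29.4
```

Request:
arm_command([
  [[-0.2, 0.013, 0], 0],
  [[0, 0, 0.5], 0],
  [[0, 0, 0.5], 0],
  [[0, 0, 0.4], 0],
  [[0, 0, 0.4], 0],
  [[0, 0, 0.4], 0],
  [[0, 0, 0], 0],
  [[0, 0, 0], 0],
])

```text
time_s: 14.1
ee_pos: [0.5767, -0.1, 0.109]
eef_rot: [[0.114, 0.994, 0.0], [0.994, -0.114, -0.0], [-0.0, 0.0, -1.0]]
ft_force: [1.0, 0.3, -0.9]
gripper_width: 0.0167
grasp_force: 29.4
```

```bash
python3 - <<'E'
from h import *
togo(.5765,-.1)
p,d=cap('scene','s5.png'); W=cloud('scene',d)
x,y,_=status.get_state()['ee_pos']
for lo in np.arange(.046,.12,.006):
    q=W[(abs(W[...,0]-x)<.02)&(abs(W[...,1]-y)<.03)&(W[...,2]>lo)&(W[...,2]<lo+.006)]
    if len(q): print(lo.round(3),len(q),q.min(0).round(4),q.max(0).round(4))
cv2.imwrite('pics/c5.png',cv2.resize(p[140:240,160:270,::-1],(660,600),interpolation=2))
E
```

```text
t 14.1 pos [ 0.5767 -0.1     0.109 ] units [-0.001 -0.01  -0.   ] yaw y -6.53 F [ 1.01  0.26 -0.92] w 0.01674956823346365 tilt [ 0.0003 -0.    ]
0.064 10 [ 0.5772 -0.1081  0.0651] [ 0.5838 -0.0953  0.0697]
0.07 17 [ 0.577  -0.1081  0.0701] [ 0.5859 -0.0952  0.0754]
0.076 13 [ 0.5775 -0.1059  0.0761] [ 0.5845 -0.0951  0.0817]
0.082 6 [ 0.5791 -0.1077  0.0826] [ 0.5841 -0.0972  0.0878]
0.088 16 [ 0.5788 -0.1077  0.0883] [ 0.5851 -0.0948  0.0937]
0.094 16 [ 0.5789 -0.1075  0.0945] [ 0.5863 -0.0947  0.099 ]
0.1 5 [ 0.5824 -0.1054  0.1004] [ 0.586  -0.0971  0.1028]
0.106 10 [ 0.5902 -0.112   0.1091] [ 0.5941 -0.0954  0.1119]
0.112 13 [ 0.5638 -0.1139  0.1126] [ 0.5968 -0.0887  0.1176]
0.118 11 [ 0.5896 -0.1139  0.1184] [ 0.5963 -0.0929  0.124 ]
```

View pics/c5.png

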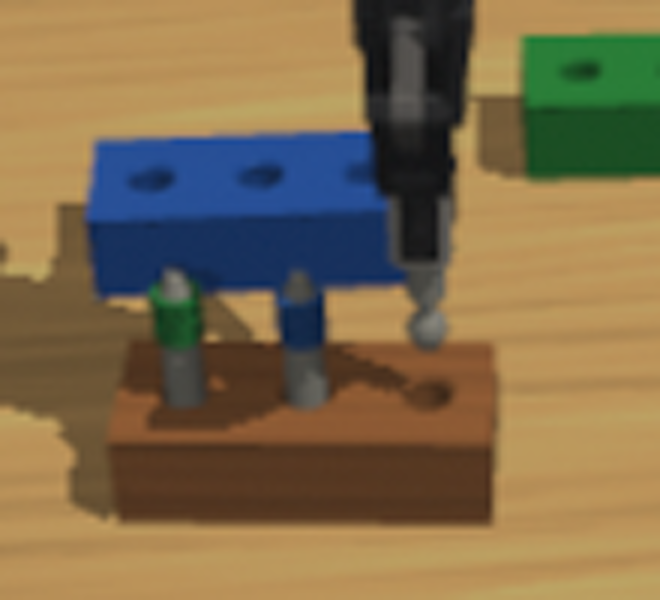

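The plug at (427,328) hangs above the free hole at (432,393), about 1 mm left of its axis. I'll shift about 1 mm and lower gently.

Request:
arm_command([
  [[0.04, 0, 0.3], 0],
  [[0, 0, 0.3], 0],
  [[0, 0, 0.12], 0],
  [[0, 0, 0.08], 0],
  [[0, 0, 0.08], 0],
  [[0, 0, 0], 0],
])

```text
time_s: 14.9
ee_pos: [0.5766, -0.099, 0.0867]
eef_rot: [[0.114, 0.994, -0.0], [0.994, -0.114, 0.0], [0.0, -0.0, -1.0]]
ft_force: [-0.6, 0.3, -1.0]
gripper_width: 0.0169
grasp_force: 29.4
```

Request:
arm_command([
  [[0, 0, 0.06], 0],
  [[0, 0, 0.06], 0],
  [[0, 0, 0.06], 0],
  [[0, 0, 0], 0],
])

```text
time_s: 15.4
ee_pos: [0.5765, -0.099, 0.0821]
eef_rot: [[0.114, 0.994, -0.0], [0.994, -0.114, -0.0], [-0.0, -0.0, -1.0]]
ft_force: [-0.1, 0.4, -1.0]
gripper_width: 0.0167
grasp_force: 29.4
```

Request:
arm_command([
  [[0, 0, 0.06], 0],
  [[0, 0, 0.06], 0],
  [[0, 0, 0.06], 0],
  [[0, 0, 0], 0],
])

```text
time_s: 15.9
ee_pos: [0.5765, -0.099, 0.0776]
eef_rot: [[0.114, 0.994, -0.0], [0.994, -0.114, -0.0], [-0.0, -0.0, -1.0]]
ft_force: [-0.5, 0.3, -1.4]
gripper_width: 0.0169
grasp_force: 29.4
```

In the hole with no force. I'll keep lowering.

Request:
arm_command([
  [[0, 0, 0.1], 0],
  [[0, 0, 0.1], 0],
  [[0, 0, 0.1], 0],
  [[0, 0, 0.1], 0],
  [[0, 0, 0.08], 0],
  [[0, 0, 0.08], 0],
  [[0, 0, 0.04], 0],
  [[0, 0, 0], 0],
])

```text
time_s: 16.9
ee_pos: [0.5766, -0.099, 0.0627]
eef_rot: [[0.114, 0.994, -0.0], [0.994, -0.114, 0.0], [0.0, -0.0, -1.0]]
ft_force: [0.2, -0.7, -1.0]
gripper_width: 0.0169
grasp_force: 29.4
```

Request:
arm_command([
  [[0, 0, 0.04], 0],
  [[0, 0, 0.04], 0],
  [[0, 0, 0], 0],
  [[0, 0, 0], 0],
])

```text
time_s: 17.4
ee_pos: [0.5767, -0.099, 0.0608]
eef_rot: [[0.114, 0.994, 0.0], [0.994, -0.114, -0.0], [-0.0, 0.0, -1.0]]
ft_force: [-0.1, -1.1, -1.2]
gripper_width: 0.0168
grasp_force: 29.4
```

Request:
arm_command([
  [[0, 0, 0.04], 0],
  [[0, 0, 0.04], 0],
  [[0, 0, 0], 0],
])

```text
time_s: 17.77
ee_pos: [0.5766, -0.099, 0.0587]
eef_rot: [[0.114, 0.994, -0.0], [0.994, -0.114, -0.0], [-0.0, -0.0, -1.0]]
ft_force: [-0.5, -1.5, -2.0]
gripper_width: 0.0172
grasp_force: 29.4
```

Request:
arm_command([
  [[0, 0, 0.04], 0],
  [[0, 0, 0], 0],
])

```text
time_s: 18.02
ee_pos: [0.5767, -0.099, 0.0577]
eef_rot: [[0.114, 0.994, 0.0], [0.994, -0.114, -0.0], [-0.0, 0.0, -1.0]]
ft_force: [0.6, -0.8, -2.1]
gripper_width: 0.0167
grasp_force: 29.4
```

Request:
arm_command([
  [[0, 0, 0.04], 0],
  [[0, 0, 0], 0],
])

```text
time_s: 18.27
ee_pos: [0.5768, -0.0991, 0.0571]
eef_rot: [[0.114, 0.994, 0.0], [0.994, -0.114, -0.0], [-0.0, 0.0, -1.0]]
ft_force: [-1.3, -1.3, 2.3]
gripper_width: 0.017
grasp_force: 29.8
```

It has touched the floor. Release and retreat.

Request:
arm_command([
  [[0, 0, 0], 0],
  [[0, 0, 0], 0],
  [[0, 0, 0], 0],
  [[0, 0, 0], 0],
], fingers=-0.3)

```text
time_s: 18.77
ee_pos: [0.5766, -0.0989, 0.0567]
eef_rot: [[0.114, 0.994, -0.0], [0.994, -0.114, 0.0], [0.0, -0.0, -1.0]]
ft_force: [0.3, 0.0, -0.1]
gripper_width: 0.03
grasp_force: 0.0
```

Request:
arm_command([
  [[0, 0, -0.2], 0],
  [[0, 0, -0.4], 0],
  [[0, 0, -0.6], 0],
  [[0, 0, -0.8], 0],
  [[0, 0, -0.8], 0],
  [[0, 0, -0.8], 0],
  [[0, 0, -0.8], 0],
  [[0, 0, 0], 0],
])

```text
time_s: 19.77
ee_pos: [0.5783, -0.0993, 0.1695]
eef_rot: [[0.114, 0.994, 0.005], [0.994, -0.114, -0.001], [-0.0, 0.005, -1.0]]
ft_force: [-1.4, -0.1, -0.1]
gripper_width: 0.0297
grasp_force: 0.0
```

```bash
python3 - <<'E'
from h import *
togo(.5765,-.1)
p,d=cap('scene','s6.png'); W=cloud('scene',d)
for n,y in(('brass',-.1),('blue',-.145)):
    q=W[(abs(W[...,0]-.576)<.025)&(abs(W[...,1]-y)<.02)&(W[...,2]>.05)&(W[...,2]<.11)]
    print(n,len(q),q[:,2].max())
cv2.imwrite('pics/c6.png',cv2.resize(p[140:240,160:340,::-1],(792,440),interpolation=2))
E
```

```text
t 19.775 pos [ 0.5783 -0.0993  0.1695] units [-0.037 -0.068 -0.   ] yaw y -6.53 F [-1.39 -0.15 -0.05] w 0.02971312031428895 tilt [ 0.0045 -0.0008]
brass 129 0.09426307102054932
blue 134 0.09428351234291288
```

View pics/c6.png

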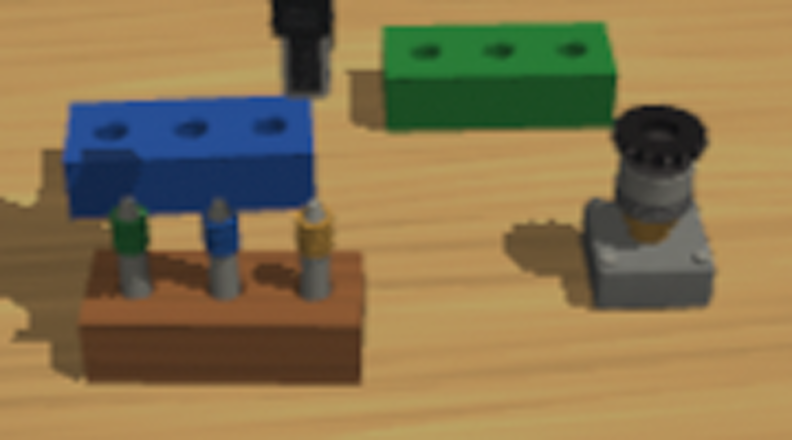

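The brass nozzle at (314,250) stands home and level with the blue and green ones. The ring is forward at (660,140), and the gripper is clear.

Request:
arm_command([
  [[0, 0, 0], 0],
  [[0, 0, 0], 0],
  [[0, 0, 0], 0],
  [[0, 0, 0], 0],
])

```text
time_s: 20.32
ee_pos: [0.5765, -0.0989, 0.1664]
eef_rot: [[0.114, 0.994, -0.001], [0.994, -0.114, 0.0], [0.0, -0.001, -1.0]]
ft_force: [0.1, -0.4, 0.2]
gripper_width: 0.0299
grasp_force: 0.0
```

```bash
python3 -c "
from h import *
print(arm.hand_in())"
```

```text
the job is handed in; nothing more can be done
None
```

The brass nozzle was unlocked, drawn out and stood fully home in the rack's free end hole; the sleeve is forward again, and I handed the job in at about 20 s (no verdict was returned).

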